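Reset the frozen soundbar with its two volume keys

ROBOT

A 7-joint arm with a two-finger parallel gripper is mounted at the origin on the work surface. World frame = base frame: x ahead of the robot, y to its left, z up, the work surface at z = 0. Lengths are in m, angles in rad, forces in N, time in s.
With the tool pointing down it reaches from about 0.425 to 0.875 m from the base axis. Payload 4.7 kg.
Tool frame: the origin (TCP) lies between the finger pads; the fingertips stand 14 mm ahead of it and the grasp point (between the pads) lies 5 mm behind it; z points along the fingers, y is the line along which they close (so a half turn about z gives the same grasp; the last joint's range is limited). The gripper opens to 87 mm and grips with 3 to 60 N. Pads are 19 mm wide; open, the fingers measure 117 mm over their backs; the gripper's body (75 mm by 190 mm) begins 51 mm behind the grasp point.
Start: joints at [-1.144, 0.321, -0.07, 1.45, 0.023, 1.371, -0.057], TCP at [0.261, 0.595, 0.237] pointing down, gripper open.
Joint ranges: [-2.86, 2.86], [-0.3, 2.09], [-1.38, 1.24], [0.06, 2.45], [-1.56, 4.7], [0.09, 2.05], [-2.69, 2.69]. Speed limits (rad/s): [2.57, 2.57, 3.14, 3.14, 3.14, 3.14, 3.14].

INTERFACE

Orientations are given as a rotation vector (axis times angle).
In Python, from station import telemetry, imaging, workorder gives the robot as it stands. The module is installed in compiled form; this text tells all that it offers.
- The arm moves only by the tool servo_tool, never from a script. Its argument "motion" is a list of rows, each a list of 3 entries, a list of its own where there are three numbers: the shift along the tool's x, y, z in m, then the turn, a rotation vector about the tool's x, y, z in degrees, then the closure, from -1 (fully open) to 1 (shut). In form: [[[tx, ty, tz], [ax, ay, az], fingers], ...]. A call has 1 to 5 rows; each row is the pose to reach, as a shift and turn from the pose commanded when the call began, along the tool's axes at that moment; what a row does not reach only later rows make up. A row lasts 1/8 s, in which the tool goes at most 62.5 mm and 10.7 degrees, less where a joint would pass 70% of its speed; a pose out of reach is approached as far as the arm can. A call with a gripper value outside its range is refused whole. The fingers move at their own pace and stop on an object; "force" is the grip in N (left out, the last holds). Time passes only in rows, so rows that repeat a pose let the fingers close. It gives the time, the measured TCP pose, the force, the opening and the grip force at its end, in the units of the state.
- telemetry.get_obs(): the state, without advancing time (a new reading comes with each control period).
- imaging.get_image(name): name is "side" or "top"; returns (picture, depth): 420x560x3 uint8, red, green, blue; 420x560 float32, m along the optical axis (not along the pixel's ray), 0 where there is no reading.
- imaging.camera_model(name): a dict with "K" (3x3 intrinsics, pixels), "origin" and "attitude" of the camera in the world. Camera axes: x right, y down, z forward; pixel columns grow to the right and rows downward; lengths in m; the calibration is good to about 2 mm. A picture is of the moment at which its call begins. camera_model takes no time and is no camera call.
- workorder.sign_off(): hands the job in; it is judged then, once.
The state is a dict: "time": time; "qpos": joint angles; "joint_vel": joint speeds; "joint_efforts": joint torques, N m; "tool_pos": TCP position; "tcp_rot": TCP orientation; "contact_force": force on the tool from outside, world axes, zero at the start; "torque": the same for the moment, N m; "finger_gap": finger opening in m; "grip_force": force on a finger pad.
Only numpy, scipy, OpenCV 4.12 (cv2) and the standard library are available. Lean on these libraries where they do the work, as an engineer would, in place of code of your own. Each camera call takes 0.05 s, during which the arm holds its last target. There are 200 camera calls.

TASK

The soundbar has frozen: reset it by pressing its two white volume keys together, one fingertip on each, and holding both fully down for at least five seconds, then let both go. After that press the red power key between them fully down, without the volume keys, and let it go, to switch the bar on again. Never press the grey keys, and not the power key while resetting; do not shift, lift or force the bar, leave the things around it where they are, and finish with the fingers clear.

Things in the scene. Friction and masses are not known exactly. Their poses are not given: they have to be found in the camera images.
- soundbar: Loose black soundbar, about 2 kg: 100 mm deep (x), 440 mm long (y), top face 62 mm above the surface. Origin: centre of its underside. -x: its grey fabric front, towards the robot; z up. Mid-line of the top, on a dark strip: five round keys in a row along y, 36 mm apart: grey (y +72 mm), white with minus mark (+36), red (0), white with plus mark (-36), grey (-72). Key tops 68 mm above the surface.
- vol_down_top (a point): White volume key with the minus mark, 36 mm to the +y side of the red key, 72 mm from the other white key. Point: centre of the top face of that key (20 mm diameter, flat, standing 6 mm proud of the bar's top when up, still 2 mm proud when fully down); it moves down with the key.
- vol_up_top (a point): White volume key with the plus mark, 36 mm to the -y side of the red key. Point: centre of the top face of that key (20 mm diameter, flat, standing 6 mm proud of the bar's top when up, still 2 mm proud when fully down); it moves down with the key.
- power_key_top (a point): Red power key, midway between the white keys. Point: centre of the top face of that key (20 mm diameter, flat, standing 6 mm proud of the bar's top when up, still 2 mm proud when fully down); it moves down with the key.
- source_key_top (a point): Grey key (not to be pressed) at the +y end of the row. Point: centre of the top face of that key (20 mm diameter, flat, standing 6 mm proud of the bar's top when up, still 2 mm proud when fully down); it moves down with the key.
- pair_key_top (a point): Grey key (not to be pressed) at the -y end of the row. Point: centre of the top face of that key (20 mm diameter, flat, standing 6 mm proud of the bar's top when up, still 2 mm proud when fully down); it moves down with the key.
- vol_down (a joint): White minus key. Joint: 0 = up, 0.004 m = fully down; grows as it is pressed. Spring return: about 1.5 N to start it moving, 3.5 N when fully down.
- vol_up (a joint): White plus key. Joint: 0 = up, 0.004 m = fully down; grows as it is pressed. Spring return: about 1.5 N to start it moving, 3.5 N when fully down.
- power_key (a joint): Red power key. Joint: 0 = up, 0.004 m = fully down; grows as it is pressed. Spring return: about 1.5 N to start it moving, 3.5 N when fully down.
- source_key (a joint): Grey key at the +y end. Joint: 0 = up, 0.004 m = fully down; grows as it is pressed. Spring return: about 1.5 N to start it moving, 3.5 N when fully down.
- pair_key (a joint): Grey key at the -y end. Joint: 0 = up, 0.004 m = fully down; grows as it is pressed. Spring return: about 1.5 N to start it moving, 3.5 N when fully down.
- tin: Bystander: loose round maroon tin with screw-top lid, 95 mm diameter, 70 mm high, standing close behind the bar. Origin: centre of its underside.
- remote: Bystander: loose black remote control lying flat close in front of the bar, 160 x 44 x 18 mm, long axis x. Origin: centre of its underside.
- scoop: Bystander: loose bamboo tea scoop lying flat close in front of the bar, about 180 mm long along its x, 30 mm wide, 11 mm high. Origin: on its underside near the middle.
- cake_dome: Bystander: loose clear cake dome (220 mm diameter) on a round wooden board of 250 mm diameter, with a wooden knob, 186 mm high overall; off to one side. Origin: centre of the board's underside.
- rack: Bystander: fixed slotted wooden plate rack, 150 mm (x) by 194 mm (y), 121 mm high, off to one side. Origin: centre of its underside.
- plate_a: Bystander: white porcelain plate, 190 mm diameter, standing on edge loose in the rack, its top 213 mm above the surface. Origin: lowest point of its rim.
- plate_b: Bystander: the second plate, same as plate_a, in another slot.

How it is judged:
On the way, in this order (a step that is already met when the one before it is completed fails the run):
1. both white volume keys are down together under the fingers (each over 3 mm of 4) for five seconds, the red key up (value of joint each of vol_down, vol_up above 0.003 m and value of joint power_key below 0.001 m and contact force between the fingers and soundbar above 2 N), for 5 s.
2. both volume keys are let go (value of joint each of vol_down, vol_up below 0.001 m), for 0.1 s.
3. the red power key is pressed down (over 3 mm of 4) by the fingers, the volume keys up (all of step 2 and value of joint power_key above 0.003 m and contact force between the fingers and soundbar above 1 N), for 0.1 s.
At the end, for the whole second after the job is handed in: All five keys are up again (within 1 mm), the soundbar stands level within 15 mm of where it started and is at rest, and the tin, remote, scoop, cake dome and plates are at rest within 20 mm of where they started (all of step 2 and value of joint each of power_key, source_key, pair_key below 0.001 m and distance of soundbar from where it was at the start of the episode below 0.015 m and angle between soundbar's own z axis and vertical below 0.05 rad and linear speed of soundbar below 0.01 m/s and distance of each of tin, remote, scoop, cake_dome, plate_a, plate_b from where it was at the start of the episode below 0.02 m and linear speed of each of tin, remote, scoop, cake_dome, plate_a, plate_b below 0.02 m/s); the robot touches nothing.
It fails at once if one volume key is pressed (over 3 mm) while the other is still up (under 0.8 mm) ((value of joint vol_down above 0.003 m and value of joint vol_up below 0.0008 m) or (value of joint vol_up above 0.003 m and value of joint vol_down below 0.0008 m)).
It fails at once if a grey key is pressed (over 2 mm), or the power key while a volume key is down (each over 2 mm) (value of joint any of source_key, pair_key above 0.002 m or (value of joint power_key above 0.002 m and value of joint any of vol_down, vol_up above 0.002 m)).
It fails at once if the soundbar is shifted by over 15 mm, lifted over 8 mm or tipped (distance of soundbar from where it was at the start of the episode above 0.015 m or height (world z) of soundbar above 0.008 m or angle between soundbar's own z axis and vertical above 0.08 rad).
It fails at once if the fingers force the soundbar with over 60 N (contact force between the fingers and soundbar above 60 N).
It fails at once if a bystander is moved by over 20 mm (distance of any of tin, remote, scoop, cake_dome, plate_a, plate_b from where it was at the start of the episode above 0.02 m).
It also fails if it takes over 51 s, if anything falls off the work surface, if the arm or the gripper's body presses on something with over 40 N, if the wrist force passes 120 N, or if a joint passes its speed limit or range.

## Working session

There is one attempt and no reset: what is moved stays moved. The work goes in short steps, Python scripts to look and compute and a tool call to move; the robot and the scene stay as the last step left them, time stands still between calls to the robot, and variables do not carry over. Pictures are saved under pics/ and viewed, at most 10 in all, crops included, and the job is handed in when it is done.

Besides the shell and the picture viewer there is one more tool, called after ">>>" by a JSON object that holds its "fn" and its "kwargs", one argument or row to a line. servo_tool: Moves the arm, as the interface text tells. Its arguments: {"type":"object","properties":{"motion":{"type":"array","items":{"type":"array"}},"force":{"type":"number"}},"required":["motion"]}

```bash
mkdir -p pics; cat > h.py <<'E'
import numpy as np,cv2
from scipy.spatial.transform import Rotation as R
from station import telemetry,imaging,workorder
def cam(n):
    m=imaging.camera_model(n);A=np.array(m["attitude"],float)
    if A.shape!=(3,3): A=R.from_rotvec(A).as_matrix() if A.size==3 else R.from_quat(A).as_matrix()
    return np.array(m["K"]),np.array(m["origin"]),A
def at_z(n,u,v,z):
    K,o,A=cam(n);d=A@np.linalg.inv(K)@np.array([u,v,1.]);return o+d*(z-o[2])/d[2]
def proj(n,p):
    K,o,A=cam(n);c=K@(A.T@(np.array(p)-o));return c[:2]/c[2]
E
python3 - <<'E'
from h import *
print(imaging.camera_model("top"),imaging.camera_model("side"))
for n in("top","side"):
    p,d=imaging.get_image(n);np.savez(f"{n}0.npz",p=p,d=d);cv2.imwrite(f"pics/{n}0.png",p[:,:,::-1])
o=telemetry.get_obs();print(o)
E
```

```text
{'K': array([[466.1006946 ,   0.        , 277.26290318],
       [  0.        , 466.1006946 , 206.73853972],
       [  0.        ,   0.        ,   1.        ]]), 'origin': array([ 0.38104746, -0.00297272,  1.69836099]), 'attitude': array([-2.16691996,  2.15648369, -0.10086403])} {'K': array([[409.42551279,   0.        , 282.49280283],
       [  0.        , 409.42551279, 206.6810591 ],
       [  0.        ,   0.        ,   1.        ]]), 'origin': array([ 0.50217931, -0.81361932,  0.77289735]), 'attitude': array([-2.27380525,  0.05856209, -0.05584795])}
{'time': 0.1, 'qpos': array([-1.1438843 ,  0.32175156, -0.07008442,  1.45150676,  0.02261594,
        1.37080755, -0.05688633]), 'joint_vel': array([-2.53557744e-03, -9.23473973e-04,  2.14159685e-04, -1.65383105e-03,
       -9.22705210e-05,  1.61140984e-03, -1.51468684e-03]), 'joint_efforts': array([ 1.27597777e-04, -4.92570841e+01, -4.05653855e-01, -3.13397706e+01,
       -6.42997795e-02,  3.95713979e-02,  5.69843291e-05]), 'tool_pos': array([0.26063755, 0.59496106, 0.23559234]), 'tcp_rot': array([-6.43732929e-01, -3.07468638e+00,  2.62185875e-03]), 'contact_force': array([-0.33471361,  0.61984953,  0.40110264]), 'torque': array([-0.006322  ,  0.01037517, -0.03856878]), 'grip_force': 0.0, 'finger_gap': 0.08700991138128311}
```

View pics/top0.png

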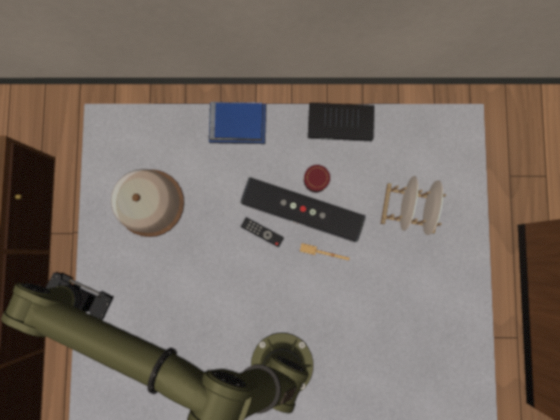

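View pics/side0.png

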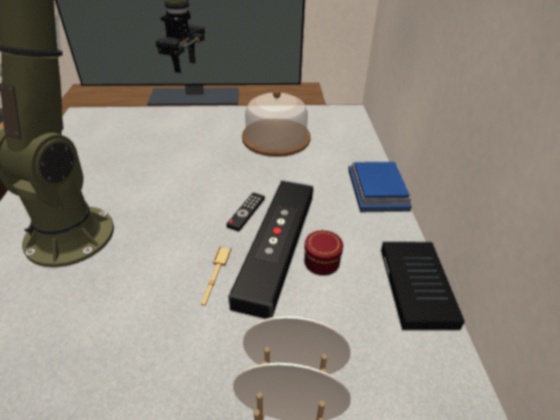

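The top picture shows the bar with keys at about (283..323, 202..215), red at (303,209). In the side picture red is at (277,231), with the white keys at (281,222) and (273,240).

```bash
python3 - <<'E'
from h import *
for n,(u0,v0,u1,v1) in {"top":(270,192,335,225),"side":(255,200,300,262)}.items():
    p=np.load(n+"0.npz")["p"];c=p[v0:v1,u0:u1].astype(int)
    red=(c[...,0]-c[...,1]>50);w=c.min(2)>110;g=(c.min(2)>60)
    for nm,m in(("red",red),("white",w),("grey+w",g)):
        k,l,s,ce=cv2.connectedComponentsWithStats(m.astype(np.uint8))
        for i in range(1,k):
            if s[i,4]>8:
                u,v=ce[i]+[u0,v0];print(n,nm,s[i,4],(u.round(1),v.round(1)),at_z(n,u,v,.068).round(4))
    cv2.imwrite(f"pics/c{n}.png",cv2.resize(p[v0-25:v1+25,u0-45:u1+45,::-1],None,fx=5,fy=5,interpolation=2)[:600,:800])
# bar corners, from top: black bar top mask
p=np.load("top0.npz")["p"];m=(p.max(2)<60).astype(np.uint8);m[:170]=0;m[250:]=0;m[:,:235]=0;m[:,375:]=0
m=cv2.morphologyEx(m,cv2.MORPH_CLOSE,np.ones((7,7)))
k,l,s,ce=cv2.connectedComponentsWithStats(m)
i=1+s[1:,4].argmax();r=cv2.minAreaRect(np.argwhere(l==i)[:,::-1].astype(np.float32));print(r)
B=cv2.boxPoints(r);print([at_z("top",*b,.062).round(3) for b in B],at_z("top",*r[0],.062))
print(R.from_rotvec(telemetry.get_obs()["tcp_rot"]).as_matrix().round(3))
E
```

```text
top red 32 (np.float64(302.5), np.float64(208.5)) [ 0.5473 -0.0717  0.068 ]
top white 239 (np.float64(321.9), np.float64(195.9)) [ 0.5921 -0.14    0.068 ]
top white 22 (np.float64(292.9), np.float64(205.1)) [ 0.5592 -0.038   0.068 ]
top white 19 (np.float64(312.2), np.float64(211.6)) [ 0.5364 -0.1058  0.068 ]
top white 168 (np.float64(280.3), np.float64(221.0)) [0.5028 0.0062 0.068 ]
top grey+w 315 (np.float64(320.0), np.float64(196.3)) [ 0.5906 -0.1333  0.068 ]
top grey+w 37 (np.float64(283.0), np.float64(202.0)) [ 0.57   -0.0031  0.068 ]
top grey+w 52 (np.float64(292.7), np.float64(205.3)) [ 0.5585 -0.0373  0.068 ]
top grey+w 50 (np.float64(312.4), np.float64(211.6)) [ 0.5365 -0.1065  0.068 ]
top grey+w 225 (np.float64(282.0), np.float64(220.5)) [5.047e-01 2.000e-04 6.800e-02]
top grey+w 37 (np.float64(322.0), np.float64(215.0)) [ 0.5247 -0.1401  0.068 ]
side red 56 (np.float64(276.8), np.float64(230.5)) [ 0.5478 -0.0757  0.068 ]
side white 273 (np.float64(260.8), np.float64(214.0)) [ 0.5094 -0.0121  0.068 ]
side white 23 (np.float64(284.0), np.float64(212.0)) [ 0.5703 -0.0063  0.0
[... 443 characters left out ...]
64(214.6)) [ 0.5102 -0.0142  0.068 ]
side grey+w 150 (np.float64(281.8), np.float64(217.5)) [ 0.5631 -0.0277  0.068 ]
side grey+w 15 (np.float64(276.1), np.float64(229.6)) [ 0.5462 -0.0724  0.068 ]
side grey+w 435 (np.float64(268.0), np.float64(248.5)) [ 0.5238 -0.1365  0.068 ]
side grey+w 135 (np.float64(296.3), np.float64(252.0)) [ 0.5901 -0.1507  0.068 ]
((302.7000427246094, 209.4000244140625), (120.48278045654297, 26.246902465820312), 18.434946060180664)
[array([0.567, 0.144, 0.062]), array([0.656, 0.116, 0.062]), array([ 0.522, -0.288,  0.062]), array([ 0.435, -0.258,  0.062])] [ 0.54470448 -0.07267601  0.062     ]
[[-0.916  0.401 -0.001]
 [ 0.401  0.916 -0.002]
 [-0.    -0.002 -1.   ]]
```

View pics/ctop.png

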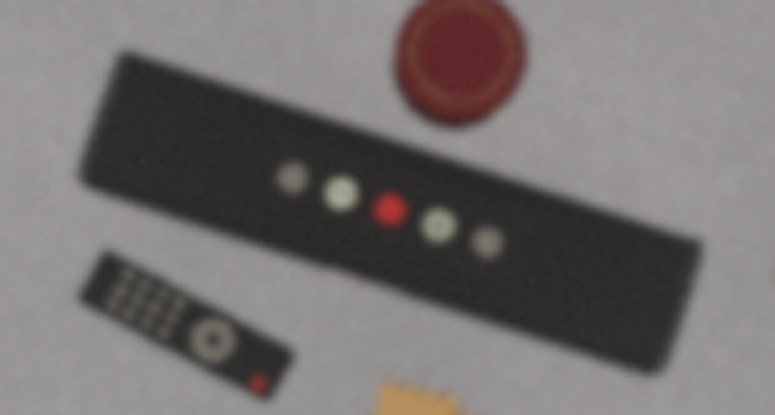

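>>> {"fn": "servo_tool", "kwargs": {
  "motion": [
    [[-0.02,-0.02,-0.05],[0,0,0],-0.33],
    [[-0.07,-0.06,-0.05],[0,0,-1],-0.33],
    [[-0.11,-0.1,-0.05],[0,0,-2],-0.33],
    [[-0.15,-0.14,-0.05],[0,0,-4],-0.33],
    [[-0.19,-0.18,-0.05],[0,0,-5.3],-0.33]
  ]
}}

```text
time: 0.72
tool_pos: [0.363, 0.3523, 0.2862]
tcp_rot: [-0.5, -3.101, 0.0]
contact_force: [1.4, 0.2, -0.1]
finger_gap: 0.0587
grip_force: 0.0
```

```bash
cat > go.py <<'E'
from h import *
import sys
t=np.array([float(a) for a in sys.argv[1:4]])
o=telemetry.get_obs();M=R.from_rotvec(o["tcp_rot"])
y=np.array([.314,.949,0]);y/=np.linalg.norm(y);z=np.array([0,0,-1.]);T=R.from_matrix(np.c_[np.cross(y,z),y,z])
print("t",o["time"],o["tool_pos"].round(4),"shift",M.inv().apply(t-o["tool_pos"]).round(4),"turn",np.degrees((M.inv()*T).as_rotvec()).round(2),"F",o["contact_force"].round(2),"gap",o["finger_gap"])
E
python3 go.py .5475 -.0735 .25
```

```text
t 0.725 [0.363  0.3523 0.2862] shift [-0.3089 -0.3462  0.0363] turn [-0.01 -0.01 -0.  ] F [ 1.39  0.23 -0.15] gap 0.05872771943720084
```

>>> {"fn": "servo_tool", "kwargs": {
  "motion": [
    [[-0.04,-0.045,0],[0,0,0],-0.33],
    [[-0.08,-0.09,0.0],[0,0,0],-0.33],
    [[-0.12,-0.135,0.01],[0,0,0],-0.33],
    [[-0.16,-0.18,0.02],[0,0,0],-0.33],
    [[-0.2,-0.225,0.03],[0,0,0],-0.33]
  ]
}}

```text
time: 1.35
tool_pos: [0.4819, 0.0759, 0.2562]
tcp_rot: [0.501, 3.101, 0.001]
contact_force: [1.4, 0.2, -0.3]
finger_gap: 0.0579
grip_force: 0.0
```

```bash
python3 go.py .5475 -.0735 .13
```

```text
t 1.35 [0.4819 0.0759 0.2562] shift [-0.1093 -0.1213  0.1261] turn [ 0.03  0.01 -0.03] F [ 1.41  0.24 -0.25] gap 0.05794555589018244
```

>>> {"fn": "servo_tool", "kwargs": {
  "motion": [
    [[-0.04,-0.045,0.02],[0,0,0],-0.33],
    [[-0.08,-0.09,0.05],[0,0,0],-0.33],
    [[-0.109,-0.121,0.08],[0,0,0],-0.33],
    [[-0.109,-0.121,0.126],[0,0,0],-0.33],
    [[-0.109,-0.121,0.126],[0,0,0],-0.33]
  ]
}}

```text
time: 1.98
tool_pos: [0.5438, -0.0715, 0.127]
tcp_rot: [-0.501, -3.093, 0.003]
contact_force: [0.5, 0.1, 0.9]
finger_gap: 0.0582
grip_force: 0.0
```

```bash
python3 go.py .5475 -.0735 .09
python3 - <<'E'
from h import *
p,d=imaging.get_image("side");t=telemetry.get_obs()["tool_pos"]
y=np.array([.314,.949,0])
for s in(-.036,.036): print(proj("side",t+y*s-[0,0,.014]).round(1))
cv2.imwrite("pics/s1.png",cv2.resize(p[160:280,200:360,::-1],None,fx=5,fy=5,interpolation=2))
E
```

```text
t 1.975 [ 0.5438 -0.0715  0.127 ] shift [-0.0045 -0.0007  0.037 ] turn [-0.17 -0.45 -0.11] F [0.51 0.13 0.86] gap 0.05815386643548454
[272.  224.7]
[279.9 205.8]
```

View pics/s1.png

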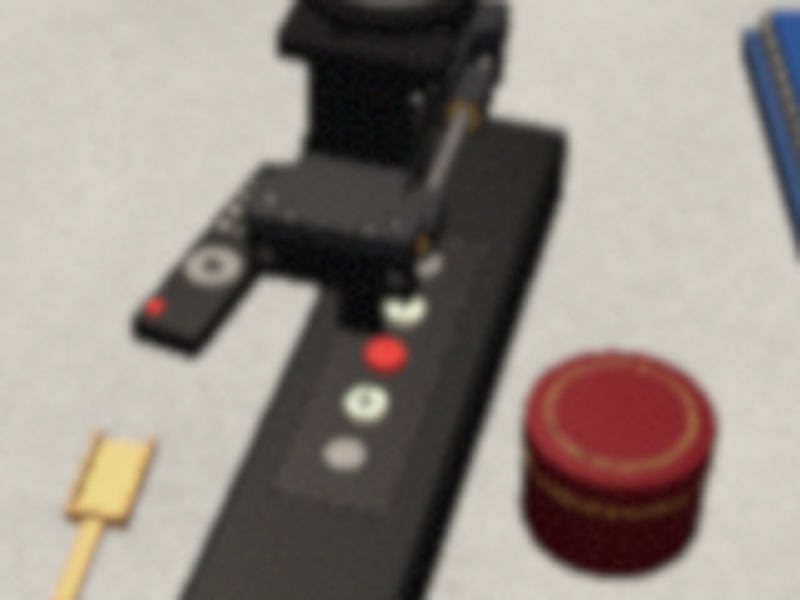

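The near fingertip shows at crop (360,325), i.e. pixel (272,225), as projected. Both white keys lie ahead below, so I descend.

>>> {"fn": "servo_tool", "kwargs": {
  "motion": [
    [[0,0,0.015],[0,0,0],-0.33],
    [[0,0,0.025],[0,0,0],-0.33],
    [[0,0,0.034],[0,0,0],-0.33],
    [[0,0,0.034],[0,0,0],-0.33],
    [[0,0,0.034],[0,0,0],-0.33]
  ]
}}

```text
time: 2.65
tool_pos: [0.5472, -0.0714, 0.0969]
tcp_rot: [0.501, 3.101, 0.0]
contact_force: [0.4, -0.8, -0.2]
finger_gap: 0.0577
grip_force: 0.0
```

```bash
python3 go.py .5475 -.0735 .078
python3 - <<'E'
from h import *
p,d=imaging.get_image("side");t=telemetry.get_obs()["tool_pos"]
y=np.array([.314,.949,0])
for s in(-.036,.036): print(proj("side",t+y*s-[0,0,.014]).round(1))
cv2.imwrite("pics/s2.png",cv2.resize(p[190:265,230:330,::-1],None,fx=8,fy=8,interpolation=2))
E
```

```text
t 2.65 [ 0.5472 -0.0714  0.0969] shift [-0.0009 -0.0019  0.0189] turn [ 0.01  0.03 -0.04] F [ 0.38 -0.82 -0.21] gap 0.057749011147404626
[272.6 234.7]
[280.3 215.7]
```

View pics/s2.png

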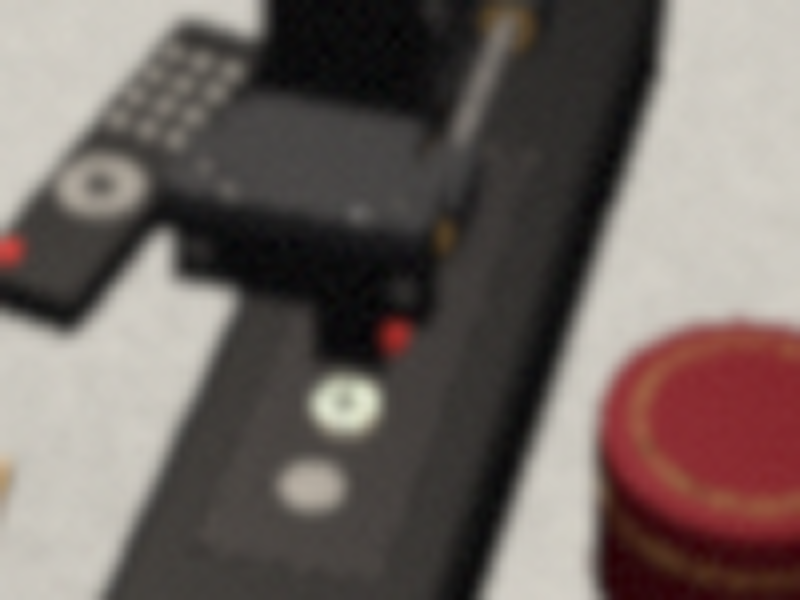

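The near fingertip at crop (350,360) lines up with the plus key at (345,405), 15 mm below it. I'll go down gradually.

>>> {"fn": "servo_tool", "kwargs": {
  "motion": [
    [[-0.001,-0.002,0.008],[0,0,0],-0.33],
    [[-0.001,-0.002,0.013],[0,0,0],-0.33],
    [[-0.001,-0.002,0.0155],[0,0,0],-0.33],
    [[-0.001,-0.002,0.017],[0,0,0],-0.33],
    [[-0.001,-0.002,0.017],[0,0,0],-0.33]
  ]
}}

```text
time: 3.32
tool_pos: [0.5471, -0.0738, 0.0799]
tcp_rot: [-0.501, -3.101, -0.0]
contact_force: [-2.1, -0.6, 5.5]
finger_gap: 0.0579
grip_force: 2.7
```

>>> {"fn": "servo_tool", "kwargs": {
  "motion": [
    [[0,0,0.001],[0,0,0],-0.33],
    [[0,0,0.002],[0,0,0],-0.33],
    [[0,0,0.0025],[0,0,0],-0.33],
    [[0,0,0.003],[0,0,0],-0.33],
    [[0,0,0.003],[0,0,0],-0.33]
  ]
}}

```text
time: 3.95
tool_pos: [0.5471, -0.0739, 0.0783]
tcp_rot: [-0.501, -3.101, -0.001]
contact_force: [-5.9, 0.5, 14.9]
finger_gap: 0.0579
grip_force: 7.3
```

>>> {"fn": "servo_tool", "kwargs": {
  "motion": [
    [[0,0,0.0003],[0,0,0],-0.33],
    [[0,0,0.0005],[0,0,0],-0.33],
    [[0,0,0.0005],[0,0,0],-0.33],
    [[0,0,0.0005],[0,0,0],-0.33],
    [[0,0,0.0005],[0,0,0],-0.33]
  ]
}}

```text
time: 4.58
tool_pos: [0.5471, -0.0739, 0.0783]
tcp_rot: [-0.501, -3.101, -0.001]
contact_force: [-7.3, -0.1, 18.3]
finger_gap: 0.0581
grip_force: 8.8
```

```bash
python3 go.py .5475 -.0735 .078
python3 - <<'E'
from h import *
o=telemetry.get_obs();print(o["torque"].round(3))
p,d=imaging.get_image("side")
cv2.imwrite("pics/s3.png",cv2.resize(p[190:265,230:330,::-1],None,fx=8,fy=8,interpolation=2))
E
```

```text
t 4.575 [ 0.5471 -0.0739  0.0783] shift [-0.0002  0.0005  0.0003] turn [ 0.05 -0.05 -0.06] F [-7.33 -0.06 18.34] gap 0.05814917834022725
[ 0.016  1.771 -0.03 ]
```

View pics/s3.png

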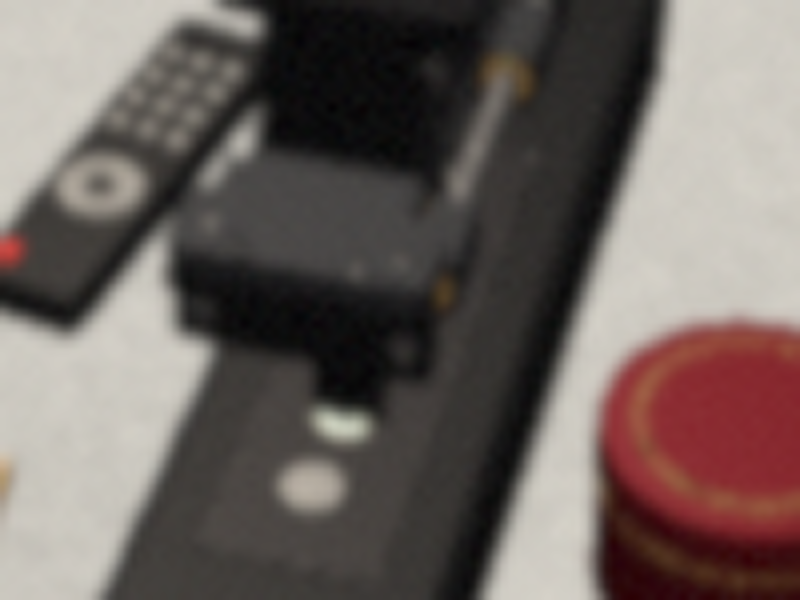

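The near finger covers the back of the plus key at crop (342,420), which is down, and the load is even between the fingers. I'll hold.

>>> {"fn": "servo_tool", "kwargs": {
  "motion": [
    [[0,0,0],[0,0,0],-0.33],
    [[0,0,0],[0,0,0],-0.33],
    [[0,0,0],[0,0,0],-0.33],
    [[0,0,0],[0,0,0],-0.33],
    [[0,0,0],[0,0,0],-0.33]
  ]
}}

```text
time: 5.25
tool_pos: [0.5472, -0.0739, 0.0783]
tcp_rot: [-0.501, -3.101, -0.002]
contact_force: [-8.0, 0.8, 18.1]
finger_gap: 0.0581
grip_force: 8.8
```

>>> {"fn": "servo_tool", "kwargs": {
  "motion": [
    [[0,0,0],[0,0,0],-0.33],
    [[0,0,0],[0,0,0],-0.33],
    [[0,0,0],[0,0,0],-0.33],
    [[0,0,0],[0,0,0],-0.33],
    [[0,0,0],[0,0,0],-0.33]
  ]
}}

```text
time: 5.88
tool_pos: [0.5471, -0.0739, 0.0783]
tcp_rot: [-0.501, -3.101, -0.002]
contact_force: [-6.9, -0.8, 17.3]
finger_gap: 0.0579
grip_force: 8.8
```

>>> {"fn": "servo_tool", "kwargs": {
  "motion": [
    [[0,0,0],[0,0,0],-0.33],
    [[0,0,0],[0,0,0],-0.33],
    [[0,0,0],[0,0,0],-0.33],
    [[0,0,0],[0,0,0],-0.33],
    [[0,0,0],[0,0,0],-0.33]
  ]
}}

```text
time: 6.5
tool_pos: [0.5471, -0.0739, 0.0783]
tcp_rot: [-0.501, -3.101, -0.002]
contact_force: [-7.1, 0.7, 17.8]
finger_gap: 0.0577
grip_force: 8.8
```

>>> {"fn": "servo_tool", "kwargs": {
  "motion": [
    [[0,0,0],[0,0,0],-0.33],
    [[0,0,0],[0,0,0],-0.33],
    [[0,0,0],[0,0,0],-0.33],
    [[0,0,0],[0,0,0],-0.33],
    [[0,0,0],[0,0,0],-0.33]
  ]
}}

```text
time: 7.12
tool_pos: [0.5471, -0.0739, 0.0783]
tcp_rot: [-0.501, -3.101, -0.002]
contact_force: [-7.2, 0.0, 17.2]
finger_gap: 0.0577
grip_force: 8.8
```

>>> {"fn": "servo_tool", "kwargs": {
  "motion": [
    [[0,0,0],[0,0,0],-0.33],
    [[0,0,0],[0,0,0],-0.33],
    [[0,0,0],[0,0,0],-0.33],
    [[0,0,0],[0,0,0],-0.33],
    [[0,0,0],[0,0,0],-0.33]
  ]
}}

```text
time: 7.75
tool_pos: [0.5471, -0.0739, 0.0783]
tcp_rot: [-0.501, -3.101, -0.001]
contact_force: [-7.7, 0.3, 18.4]
finger_gap: 0.0579
grip_force: 8.8
```

>>> {"fn": "servo_tool", "kwargs": {
  "motion": [
    [[0,0,0],[0,0,0],-0.33],
    [[0,0,0],[0,0,0],-0.33],
    [[0,0,0],[0,0,0],-0.33],
    [[0,0,0],[0,0,0],-0.33],
    [[0,0,0],[0,0,0],-0.33]
  ]
}}

```text
time: 8.38
tool_pos: [0.5471, -0.0739, 0.0783]
tcp_rot: [-0.501, -3.101, -0.001]
contact_force: [-6.6, 0.4, 17.8]
finger_gap: 0.0578
grip_force: 8.8
```

>>> {"fn": "servo_tool", "kwargs": {
  "motion": [
    [[0,0,0],[0,0,0],-0.33],
    [[0,0,0],[0,0,0],-0.33],
    [[0,0,0],[0,0,0],-0.33],
    [[0,0,0],[0,0,0],-0.33],
    [[0,0,0],[0,0,0],-0.33]
  ]
}}

```text
time: 9.0
tool_pos: [0.5472, -0.0738, 0.0783]
tcp_rot: [-0.501, -3.101, -0.002]
contact_force: [-7.3, 0.2, 17.9]
finger_gap: 0.0577
grip_force: 8.8
```

>>> {"fn": "servo_tool", "kwargs": {
  "motion": [
    [[0,0,0],[0,0,0],-0.33],
    [[0,0,0],[0,0,0],-0.33],
    [[0,0,0],[0,0,0],-0.33],
    [[0,0,0],[0,0,0],-0.33],
    [[0,0,0],[0,0,0],-0.33]
  ]
}}

```text
time: 9.62
tool_pos: [0.5472, -0.0738, 0.0783]
tcp_rot: [-0.501, -3.101, -0.002]
contact_force: [-7.8, 0.2, 17.6]
finger_gap: 0.0575
grip_force: 8.8
```

>>> {"fn": "servo_tool", "kwargs": {
  "motion": [
    [[0,0,0],[0,0,0],-0.33],
    [[0,0,0],[0,0,0],-0.33],
    [[0,0,0],[0,0,0],-0.33],
    [[0,0,0],[0,0,0],-0.33],
    [[0,0,0],[0,0,0],-0.33]
  ]
}}

```text
time: 10.25
tool_pos: [0.5471, -0.0739, 0.0783]
tcp_rot: [-0.501, -3.101, -0.002]
contact_force: [-7.2, 0.3, 17.8]
finger_gap: 0.0581
grip_force: 8.8
```

>>> {"fn": "servo_tool", "kwargs": {
  "motion": [
    [[0,0,-0.003],[0,0,0],-0.33],
    [[0,0,-0.01],[0,0,0],-0.33],
    [[0,0,-0.02],[0,0,0],-0.33],
    [[0,0,-0.04],[0,0,0],-0.33],
    [[0,0,-0.04],[0,0,0],-0.33]
  ]
}}

```text
time: 10.88
tool_pos: [0.5487, -0.0736, 0.1176]
tcp_rot: [0.5, 3.098, 0.001]
contact_force: [-0.8, 0.2, -0.8]
finger_gap: 0.058
grip_force: 0.0
```

>>> {"fn": "servo_tool", "kwargs": {
  "motion": [
    [[0,0,0],[0,0,0],1],
    [[0,0,0],[0,0,0],1],
    [[0,0,0],[0,0,0],1],
    [[0,0,0],[0,0,0],1],
    [[0,0,0],[0,0,0],1]
  ],
  "force": 10
}}

```text
time: 11.5
tool_pos: [0.5473, -0.0736, 0.116]
tcp_rot: [-0.501, -3.101, -0.0]
contact_force: [-0.5, -0.2, 0.0]
finger_gap: 0.0159
grip_force: 0.0
```

```bash
python3 go.py .5475 -.0735 .083
python3 - <<'E'
from h import *
p,d=imaging.get_image("side")
cv2.imwrite("pics/s4.png",cv2.resize(p[190:265,230:330,::-1],None,fx=8,fy=8,interpolation=2))
print(proj("side",telemetry.get_obs()["tool_pos"]-[0,0,.014]))
c=p[200:262,255:300].astype(int);w=(c[...,0]-c[...,1]>50)
k,l,s,ce=cv2.connectedComponentsWithStats(w.astype(np.uint8));print(s[:,4],ce+[255,200])
E
```

```text
t 11.5 [ 0.5473 -0.0736  0.116 ] shift [-0.0002  0.0001  0.033 ] turn [ 0.   -0.01 -0.04] F [-0.5  -0.24  0.04] gap 0.015924810953263428
[276.71443264 219.8047232 ]
[2732   58] [[277.00512445 230.50219619]
 [276.75862069 230.39655172]]
```

View pics/s4.png

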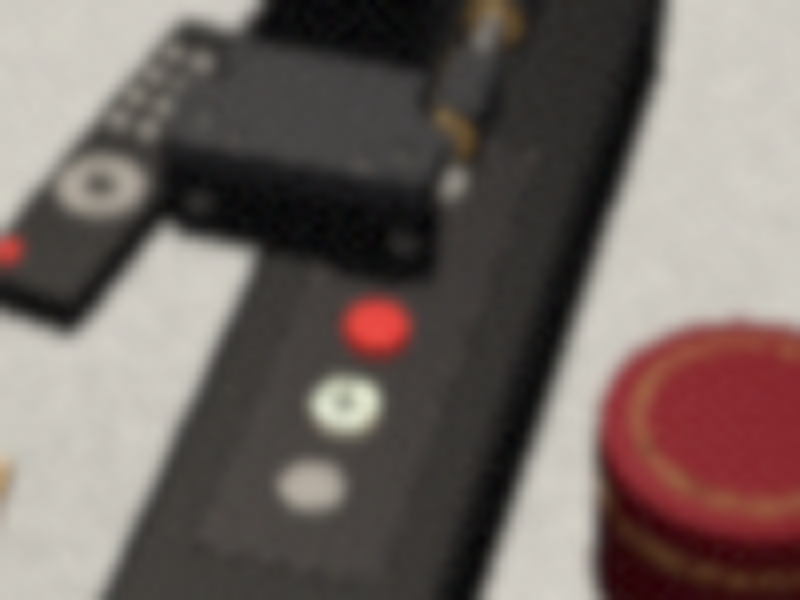

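The keys are back up, with red at crop (377,325) and the bar unmoved. Next I press red with the fingers closed.

>>> {"fn": "servo_tool", "kwargs": {
  "motion": [
    [[0,0,0.01],[0,0,0],1],
    [[0,0,0.02],[0,0,0],1],
    [[0,0,0.025],[0,0,0],1],
    [[0,0,0.025],[0,0,0],1],
    [[0,0,0.025],[0,0,0],1]
  ]
}}

```text
time: 12.18
tool_pos: [0.5475, -0.0737, 0.0912]
tcp_rot: [0.501, 3.101, 0.0]
contact_force: [-0.2, 0.4, -0.5]
finger_gap: 0.0003
grip_force: 0.0
```

>>> {"fn": "servo_tool", "kwargs": {
  "motion": [
    [[0,0,0.006],[0,0,0],1],
    [[0,0,0.01],[0,0,0],1],
    [[0,0,0.012],[0,0,0],1],
    [[0,0,0.0135],[0,0,0],1],
    [[0,0,0.0135],[0,0,0],1]
  ]
}}

```text
time: 12.8
tool_pos: [0.5474, -0.0736, 0.0784]
tcp_rot: [0.501, 3.101, 0.001]
contact_force: [-2.3, -0.0, 7.5]
finger_gap: 0.0001
grip_force: 3.6
```

>>> {"fn": "servo_tool", "kwargs": {
  "motion": [
    [[0,0,0.0005],[0,0,0],1],
    [[0,0,0.0005],[0,0,0],1],
    [[0,0,0.0005],[0,0,0],1],
    [[0,0,0.0005],[0,0,0],1],
    [[0,0,0.0005],[0,0,0],1]
  ]
}}

```text
time: 13.42
tool_pos: [0.5474, -0.0735, 0.0783]
tcp_rot: [0.501, 3.101, 0.001]
contact_force: [-3.8, 0.7, 9.9]
finger_gap: 0.0001
grip_force: 5.0
```

>>> {"fn": "servo_tool", "kwargs": {
  "motion": [
    [[0,0,-0.005],[0,0,0],1],
    [[0,0,-0.02],[0,0,0],1],
    [[0,0,-0.06],[0,0,0],1],
    [[0,0,-0.1],[0,0,0],1],
    [[0,0,-0.12],[0,0,0],1]
  ]
}}

```text
time: 14.05
tool_pos: [0.5483, -0.0739, 0.2001]
tcp_rot: [0.501, 3.098, 0.001]
contact_force: [-0.2, -0.3, -0.1]
finger_gap: 0.0002
grip_force: 0.0
```

>>> {"fn": "servo_tool", "kwargs": {
  "motion": [
    [[0,0,0],[0,0,0],0.8],
    [[0,0,0],[0,0,0],0.8],
    [[0,0,0],[0,0,0],0.8],
    [[0,0,0],[0,0,0],0.8],
    [[0,0,0],[0,0,0],0.8]
  ]
}}

```text
time: 14.68
tool_pos: [0.5471, -0.0736, 0.1966]
tcp_rot: [-0.501, -3.101, 0.0]
contact_force: [0.6, 0.1, 0.6]
finger_gap: 0.0085
grip_force: 0.0
```

```bash
python3 - <<'E'
from h import *
for n in("side",):
    p,d=imaging.get_image(n);cv2.imwrite("pics/s5.png",p[:,:,::-1])
E
```

```text
(no output)
```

View pics/s5.png

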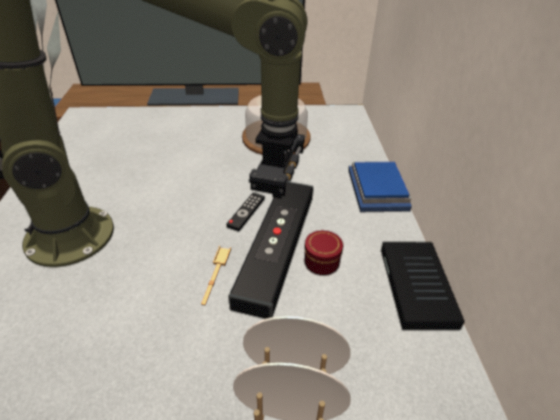

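The picture shows the bar (red key at (277,231)), tin, remote and scoop where they were, with the fingers clear at about (275,180).

```bash
python3 -c "
from h import *
print(workorder.sign_off())"
```

```text
the job is handed in; nothing more can be done
None
```

I held both volume keys down together for more than five seconds and let them go, then pressed and released the power key on its own; the bar and the things around it look unmoved, the fingers are clear, and the job is handed in (no verdict was returned).

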